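Clamp the food box shut

TASK

Close the clamp of the food transport box: push the clamp strap round until it is fully home in the keeper at the other end of the lid, and only then press the cam lever on it right down. Just push with the fingers: nothing is to be picked up, and the box and the things beside it stay where they stand.

Things in the scene. Friction and masses are not known exactly. Their poses are not given: they have to be found in the camera images.
- food_box: Steel food transport box, white plastic lid already on: 200 x 160 mm, lid top 83 mm high, about 2.6 kg, loose on rubber feet. Origin: centre of its underside; z up. The strap's post is on its +x end (away from the robot at yaw 0), the keeper on its -x end. The strap stands out on its +y side.
- strap_arm (a joint): Clamp strap: flat steel bar turning level about the post. rad; 0 = home: along the middle of the lid, end in the keeper, against a stop. Positive = swung out: at angle a it points along (-cos a, sin a) in the box's x, y. Range 0 to 1.6; starts 0.7 to 1.3. Stays where left; about 1.2 N at its side moves it.
- lever_arm (a joint): Black cam lever on the strap, 66 mm long, 20 wide, 8 thick, leaning up and towards the strap's pivot, at 0.75 rad minus this value above the strap. rad; 0 = fully up, 0.75 = fully down: flat along the strap, against a stop, upper face then 126 mm above the worktop. Stays where left; stiff, 0.24 N m: 6 to 12 N at 30 to 50 mm from its hinge; press its sloping upper face, not its end.
- strap_pivot (a point): Pivot axis of the strap on the box's post, at the strap's mid-thickness: box frame (110, 0, 105) mm. The strap is 24 mm wide and 8 mm thick, underside 101 mm and top 109 mm above the worktop (18 mm free above the lid), and reaches 225 mm from this axis to its rounded free end.
- keeper (a point): Middle of the keeper, where the strap's end belongs: box frame (-107, 0, 105) mm. A C-shaped steel bracket, 16 mm deep along the box's x, 120 mm high, open towards the box's +y.
- strap_end (a point): Point on the strap's centre line, upper face, 165 mm from its pivot, between the lever and the rounded free end: a good place to push its side. x axis of the point points along the strap to the pivot.
- lever_hinge (a point): Hinge axis of the cam lever, square across the strap, on its centre line, 102 mm from the strap's pivot, 121 mm above the worktop.
- lever_pad (a point): Point on the upper face of the cam lever, 45 mm from its hinge, to press on.
- kitchen_timer: Bystander: round white kitchen timer with red dial, 62 mm wide, 46 mm high, loose, on the side where the strap stands out, lower than the strap. Origin: centre of its underside.
- ramekin: Bystander: small white ramekin, 69 mm wide, 38 mm high, loose, also on that side, lower than the strap. Origin: centre of its underside.
- shaker: Bystander: salt shaker with grey top, 44 mm wide, 90 mm high, loose, on the other side (-y) of the box. Origin: centre of its underside.

How it is judged:
By the outcome, as a careful person would: the job done as asked, in the order asked, and still so for the second after the job is handed in, with the robot touching nothing.
It also fails if it takes over 43 s, if anything falls off the work surface, if the arm or the gripper's body presses on something with over 40 N, if the wrist force passes 120 N, or if a joint passes its speed limit or range.

ROBOT

A 6-joint arm with a two-finger parallel gripper is mounted at the origin on a cart in front of the work surface, level with it; the furniture and walls round the work are solid. World frame = base frame: x ahead of the robot, y to its left, z up, the work surface at z = 0. Lengths are in m, angles in rad, forces in N, time in s.
With the tool pointing down it reaches from about 0.25 to 0.775 m from the base axis. Payload 4 kg.
Tool frame: the origin (TCP) lies at the very end of the fingers, on their centre line; the grasp point (between the pads) lies 19 mm behind it (robot.tcp_to_grasp is the distance from the TCP to the grasp point, in m); z points along the fingers, y is the line along which they close (so a half turn about z gives the same grasp; the last joint's range is limited). The gripper opens to 94 mm and grips with 3 to 60 N. Pads are 16 mm wide; open, the fingers measure 119 mm over their backs; the gripper's body (75 mm by 177 mm) begins 78 mm behind the grasp point.
Start: joints at [1.021, 0.087, 1.371, -0, 1.684, -0.103], TCP at [0.238, 0.496, 0.206] pointing down, gripper open.
Joint ranges: [-3.1, 3.1], [-0.76, 2.03], [0.27, 2.55], [-1.08, 4.22], [0.17, 2.65], [-2.57, 2.57]. Speed limits (rad/s): [2.79, 2.79, 3.14, 3.14, 3.14, 3.14].

INTERFACE

Orientations are given as [roll, pitch, yaw] about the fixed x, y, z axes, in that order (R = Rz(yaw) Ry(pitch) Rx(roll)).
In Python, from bench import robot, monitor, workorder, snapshot gives the robot as it stands (robot), with the cameras as plain functions, the readings (monitor) and the job (workorder).
- The arm moves only by the shell command python3 nudge.py 'ROWS'. ROWS is a JSON list of rows, 1 to 20 of them, each written [opening, [dx, dy, dz], turn]: the finger opening in m, then dx, dy, dz in normalised numbers (1 is 0.8 m), then a turn about the tool's z in fractions of the full range, 1 being pi/2 rad; each row shifts and turns the commanded pose from where the row before left it, along the tool's axes as they then stand; what a row does not reach is not made up. A row lasts 1/12 s, in which the tool goes at most 0.0417 m and 0.125 rad, less where a joint would pass 70% of its speed; a pose out of reach is approached as far as the arm can. The fingers move at their own pace and stop on an object; the grip force is fixed at half the most. Time passes only in rows, so rows that do not move let the fingers close. It prints the time, the measured TCP pose, the force, the opening and the grip force at its end. Input that does not fit is refused with a message, and nothing moves.
- monitor.get_obs(): the state, without advancing time (a new reading comes with each control period).
- snapshot(name): name is "scene" or "side" or "wrist"; returns a dict with "color" (480x640x3 uint8, blue, green, red), "fx", "fy", "cx", "cy" (pixels), "k1" (the pictures are not rectified: a ray, as slopes to the right and down, at radius r is drawn at 1 + k1 r^2 times it, then the intrinsics apply), "extrinsics" (4x4, takes a point from world to camera coordinates). Camera axes: x right, y down, z forward; pixel columns grow to the right and rows downward; lengths in m; the calibration is good to about 2 mm. A picture is of the moment at which its call begins. There is no depth.
- workorder.close_job(): hands the job in; it is judged then, once.
The state is a dict: "time": time; "joint_positions": joint angles; "qvel": joint speeds; "joint_torque": joint torques, N m; "tool_pos": TCP position; "ee_rot": TCP orientation; "wrist_force": force on the tool from outside, world axes, zero at the start; "wrist_torque": the same for the moment, N m; "width": finger opening in m; "finger_force": force on a finger pad.
Only numpy, scipy, OpenCV 4.12 (cv2) and the standard library are available. Lean on these libraries where they do the work, as an engineer would, in place of code of your own. Each camera call takes 0.05 s, during which the arm holds its last target. There are 200 camera calls.

## Working session

There is one attempt and no reset: what is moved stays moved. The work goes in short steps, Python scripts to look and compute and a shell command to move; the robot and the scene stay as the last step left them, time stands still between calls to the robot, and variables do not carry over. Pictures are saved under pics/ and viewed, at most 10 in all, crops included, and the job is handed in when it is done.

```bash
ls; mkdir -p pics; python3 - <<'E'
from bench import robot, monitor, workorder, snapshot
import cv2
for n in ("scene","side"):
    s=snapshot(n); cv2.imwrite(f"pics/{n}0.png",s["color"]); print(n,s["fx"],s["fy"],s["cx"],s["cy"],s["k1"],s["extrinsics"])
o=monitor.get_obs(); print(o["time"],o["tool_pos"],o["ee_rot"],o["width"])
E
```

```text
bench.py
nudge.py
pics
scene 581.6352068021789 581.6352068021789 317.5701054942885 235.86868430143693 -0.11995129557268448 [[ 0.74062473 -0.67178236 -0.01354536 -0.42920405]
 [-0.27795385 -0.28795976 -0.91641739  0.25235991]
 [ 0.61173252  0.68248636 -0.39999461  0.82755956]
 [ 0.          0.          0.          1.        ]]
side 522.1343978481807 522.1343978481807 318.3013059714732 240.2038075015344 -0.12937140342230374 [[ 0.98090064 -0.19386251 -0.01585117 -0.54564534]
 [-0.13413984 -0.61519591 -0.77687869  0.150182  ]
 [ 0.14085607  0.76416708 -0.62945075  0.91224644]
 [ 0.          0.          0.          1.        ]]
0.1 [0.23740145 0.49558607 0.20443949] [-3.13965350e+00 -1.62932563e-04  2.69479178e+00] 0.09411315332033716
```

View pics/scene0.png

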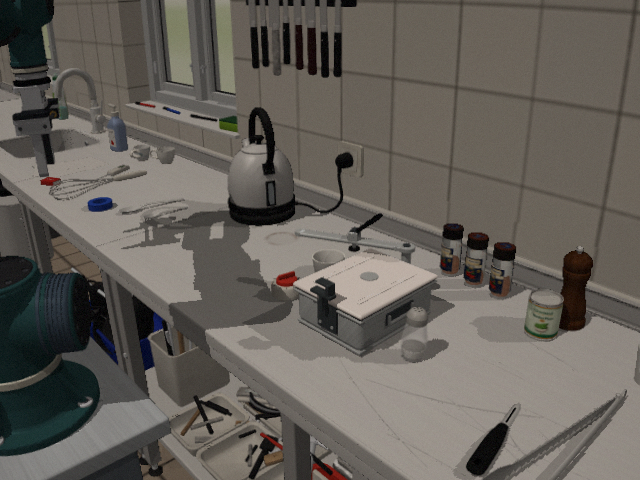

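View pics/side0.png

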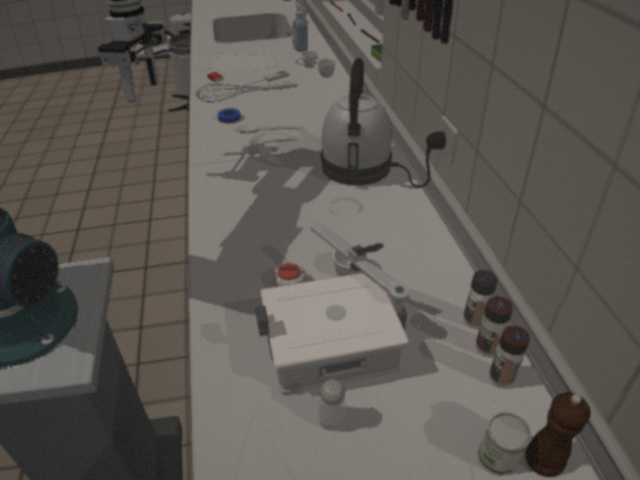

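The scene view shows the strap from post (~408,248) to free end (~298,233), keeper at (325,290). The side view shows strap end at (315,228), post at (398,288), and keeper at (263,320). I'll enlarge both for accurate pixels.

```bash
python3 - <<'E'
import cv2
for n,x,y in (("scene",260,205),("side",245,215)):
    i=cv2.imread(f"pics/{n}0.png")[y:y+150,x:x+200]
    i=cv2.resize(i,(800,600),interpolation=cv2.INTER_CUBIC)
    if n=="side": i=cv2.convertScaleAbs(i,alpha=1.4)
    cv2.imwrite(f"pics/{n}0c.png",i)
E
```

```text
(no output)
```

View pics/scene0c.png

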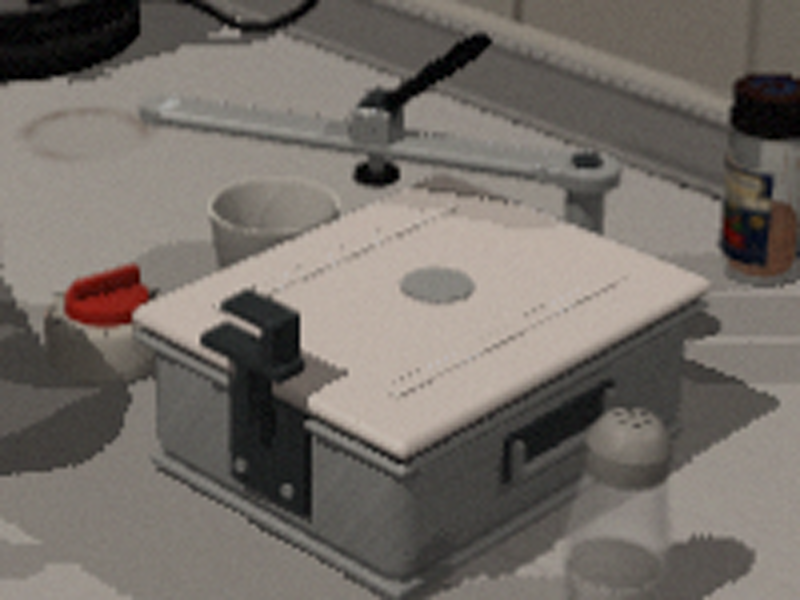

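View pics/side0c.png

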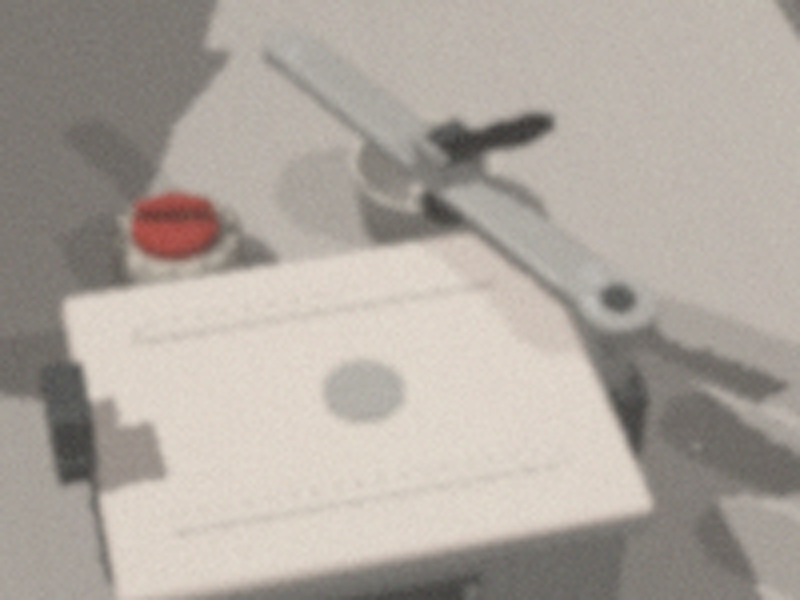

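The scene crop shows lid corners at (405,458), (710,285), (138,318), the disc at (437,285), the pivot at (588,160) and the tip at (145,107). The side crop shows corners at (65,298), (118,600), (652,508), the disc at (363,391), the pivot at (618,297) and the tip at (268,40). Next I fit the pose from these.

```bash
cat > geo.py <<'E'
import numpy as np, cv2
from scipy.optimize import least_squares
from bench import robot, monitor, workorder, snapshot
C={n:snapshot(n) for n in ("scene","side")}
OFF=dict(scene=(260,205),side=(245,215))
def proj(n,p):
    c=C[n];E=np.array(c["extrinsics"]);q=E[:3,:3]@p+E[:3,3];s=q[:2]/q[2];s=s*(1+c["k1"]*(s@s))
    return np.array([c["fx"]*s[0]+c["cx"],c["fy"]*s[1]+c["cy"]])
def px(n,u): return np.array(u)/4+OFF[n]
def at_z(n,u,z):
    return least_squares(lambda p:proj(n,np.array([p[0],p[1],z]))-px(n,u),[.5,.2]).x
E
cat > fit.py <<'E'
from geo import *
mm=lambda *a:np.array(a)/1000
obs=[("scene",(405,456),mm(-100,-80,82)),("scene",(708,286),mm(100,-80,82)),("scene",(138,318),mm(-100,80,82)),("scene",(437,285),mm(0,0,83)),("scene",(588,160),mm(110,0,109)),("scene",(145,107),"tip"),
("side",(65,298),mm(-100,80,82)),("side",(118,600),mm(-100,-80,82)),("side",(650,508),mm(100,-80,82)),("side",(363,391),mm(0,0,83)),("side",(618,297),mm(110,0,109)),("side",(268,40),"tip")]
def w(p,b): 
    c,s=np.cos(p[2]),np.sin(p[2]); return np.array([p[0]+c*b[0]-s*b[1],p[1]+s*b[0]+c*b[1],b[2]])
def bp(p,b):
    return np.array([.110-.225*np.cos(p[3]),.225*np.sin(p[3]),.107]) if isinstance(b,str) else b
f=lambda p:np.concatenate([proj(n,w(p,bp(p,b)))-px(n,u) for n,u,b in obs])
r=least_squares(f,[.5,.2,0,1],loss="soft_l1");p=r.x
print(p.round(4));print(f(p).reshape(-1,2).round(1).tolist())
for k,b in dict(piv=mm(110,0,109),keep=mm(-107,0,105)).items(): print(k,w(p,b).round(4))
print("tip",w(p,bp(p,"t")).round(4))
for nm,z,a,b in (("ram",.038,(275,207),(400,178)),("timer",.046,(108,293),(176,222))): print(nm,at_z("scene",a,z),at_z("side",b,z))
print("shaker",at_z("scene",(628,440),.085))
E
python3 fit.py
```

```text
[ 0.5456 -0.1664  0.0117  1.109 ]
[[-0.7, -2.9], [1.1, -2.1], [-1.3, -3.1], [-2.7, 1.2], [0.2, 0.5], [-1.4, -0.7], [0.0, -0.2], [0.8, 1.3], [2.0, 0.1], [-4.3, 1.3], [0.8, 1.7], [-0.1, -0.6]]
piv [ 0.6556 -0.1651  0.109 ]
keep [ 0.4386 -0.1676  0.105 ]
tip [0.553  0.0352 0.107 ]
ram [0.61908747 0.00860546] [0.60878835 0.00463259]
timer [ 0.48684224 -0.01733315] [ 0.50051384 -0.01225434]
shaker [ 0.50809061 -0.30912769]
```

```bash
cat > way.py <<'E'
from geo import *
print("kettle base",at_z("side",((357-245)*4,(172-215)*4),0.01),"kettle knob/handle z.25",at_z("side",((357-245)*4,(65-215)*4),.25), "spice", at_z("side",((482-245)*4,(280-215)*4),.09))
bx,by,th=.5456,-.1664,.0117
prev=None
for a in (1.109,.9,.7,.5,.35,.2,.1,0,-.03):
    d=.012+.008*abs(np.sin(a))+.0125*np.cos(a)+(.015 if a==1.109 else 0)
    q=np.array([.110,0])+.165*np.array([-np.cos(a),np.sin(a)])+d*np.array([np.sin(a),np.cos(a)])
    w=np.array([bx,by])+np.array([[np.cos(th),-np.sin(th)],[np.sin(th),np.cos(th)]])@q
    print(a,w.round(4), None if prev is None else (w-prev).round(4)); prev=w
E
python3 way.py
```

```text
kettle base [0.72094294 0.34498986] kettle knob/handle z.25 [0.73464679 0.42309519] spice [ 0.8040609  -0.15198205]
1.109 [ 6.157e-01 -1.000e-04] None
0.9 [ 0.5717 -0.0207] [-0.044  -0.0205]
0.7 [ 0.5451 -0.0397] [-0.0266 -0.019 ]
0.5 [ 0.5225 -0.064 ] [-0.0227 -0.0244]
0.35 [ 0.5087 -0.0854] [-0.0137 -0.0213]
0.2 [ 0.4983 -0.1088] [-0.0104 -0.0235]
0.1 [ 0.4935 -0.1254] [-0.0049 -0.0166]
0 [ 0.4903 -0.1425] [-0.0031 -0.0171]
-0.03 [ 0.4897 -0.1473] [-0.0006 -0.0047]
```

Units first: shifts go in shares of 0.8 m and turns go in shares of pi/2 rad. So -0.112 rad is -0.0713.

```bash
python3 nudge.py '[[0,[0,0,0],-0.0713],[0,[0,0,0],-0.0713],[0,[0,0,0],-0.0713],[0,[0,0,0],-0.0707]]' && python3 nudge.py '[[0,[-0.0263,-0.0344,0],0],[0,[-0.0263,-0.0344,0],0],[0,[-0.0263,-0.0344,0],0],[0,[-0.0263,-0.0344,0],0],[0,[-0.0263,-0.0344,0],0],[0,[-0.0263,-0.0344,0],0],[0,[-0.0263,-0.0344,0],0],[0,[-0.0263,-0.0344,0],0],[0,[-0.0263,-0.0344,0],0],[0,[-0.0263,-0.0344,0],0],[0,[-0.0263,-0.0344,0],0],[0,[-0.0263,-0.0344,0],0],[0,[-0.0263,-0.0344,0],0],[0,[-0.0263,-0.0344,0],0],[0,[-0.0263,-0.0344,0],0],[0,[-0.0263,-0.0344,0],0],[0,[-0.0263,-0.0344,0],0],[0,[-0.0263,-0.0344,0],0],[0,[0,0,0],0]]'
```

```text
time: 0.63
tool_pos: [0.2376, 0.496, 0.2054]
ee_rot: [-3.142, -0.0, -3.136]
wrist_force: [-0.2, -0.7, 0.1]
width: 0.0703
finger_force: 0.0
time: 2.22
tool_pos: [0.6181, -0.0043, 0.2037]
ee_rot: [-3.139, -0.001, 3.136]
wrist_force: [-1.3, 0.5, -0.3]
width: 0.0005
finger_force: 0.0
```

```bash
python3 nudge.py '[[0,[-0.0038,0.0025,0.0275],0],[0,[-0.0038,0.0025,0.0275],0],[0,[0,0,0.0275],0],[0,[0,0,0.0275],0],[0,[0,0,0.0275],0],[0,[0,0,0],0]]'; python3 - <<'E'
from bench import robot, monitor, workorder, snapshot
import cv2
s=snapshot("scene");i=s["color"][185:335,250:450];cv2.imwrite("pics/a1.png",cv2.resize(i,(800,600),interpolation=cv2.INTER_CUBIC))
E
```

```text
time: 2.72
tool_pos: [0.618, 0.0059, 0.0895]
ee_rot: [3.14, -0.011, -3.141]
wrist_force: [-0.5, 0.7, -2.1]
width: 0.0002
finger_force: 0.0
```

View pics/a1.png

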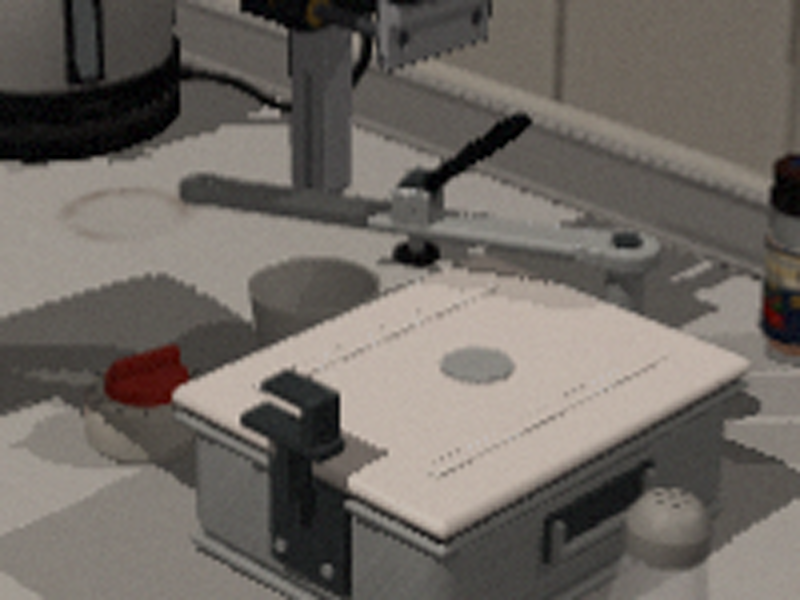

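The finger, at (320,185) in the crop, stands behind the strap between lever and free end and touches nothing. Next I start the sweep.

Converted, 0.012 m is 0.015, -0.006 m is -0.0075.

```bash
python3 nudge.py '[[0,[0.0138,-0.0088,-0.005],0],[0,[0.0138,-0.0088,0],0],[0,[0.015,-0.0088,0],0],[0,[0.015,-0.0075,0],0],[0,[0.0113,-0.0075,0],0],[0,[0.0113,-0.0075,0],0],[0,[0.0113,-0.0088,0],0],[0,[0,0,0],0]]'
```

```text
time: 3.43
tool_pos: [0.5481, -0.0422, 0.1008]
ee_rot: [-3.141, 0.001, 3.14]
wrist_force: [0.2, 0.4, 0.4]
width: 0.0006
finger_force: 0.3
```

Converted, 0.006 m is 0.0075, -0.001 m is -0.0013.

```bash
python3 nudge.py '[[0,[-0.0013,0.0013,0.0075],0],[0,[0,0,0],0],[0,[0,0,0],0]]'; python3 - <<'E'
from bench import robot, monitor, workorder, snapshot
import cv2
s=snapshot("side");i=s["color"][205:355,245:445];cv2.imwrite("pics/a2.png",cv2.convertScaleAbs(cv2.resize(i,(800,600),interpolation=cv2.INTER_CUBIC),alpha=1.4))
E
```

```text
time: 3.68
tool_pos: [0.549, -0.0395, 0.092]
ee_rot: [3.141, -0.003, -3.141]
wrist_force: [-0.3, 1.6, -0.9]
width: 0.0002
finger_force: 0.0
```

View pics/a2.png

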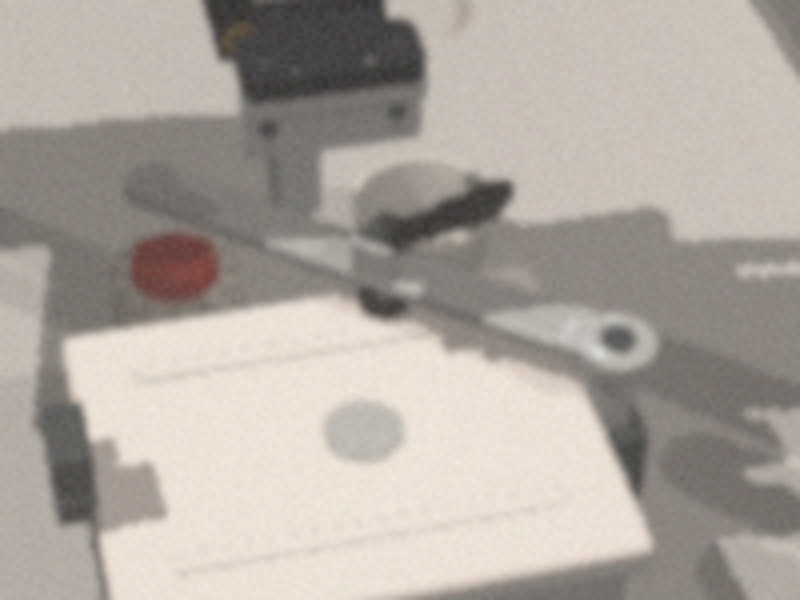

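The strap has swung in to about 0.7 rad (tip at (140,180)), the finger is behind it at (295,200), and the box has not moved. I continue.

Converted, -0.012 m is -0.015, -0.011 m is -0.0138.

```bash
python3 nudge.py '[[0,[0.0113,-0.01,-0.0013],0],[0,[0.0113,-0.01,0],0],[0,[0.0113,-0.01,0],0],[0,[0.0088,-0.0125,0],0],[0,[0.0088,-0.0138,0],0],[0,[0.0063,-0.015,0],0],[0,[0.0063,-0.015,0],0],[0,[0,0,0],0]]'
```

```text
time: 4.4
tool_pos: [0.4972, -0.1115, 0.0946]
ee_rot: [-3.14, -0.001, 3.139]
wrist_force: [-0.1, -1.1, -0.5]
width: 0.0006
finger_force: 0.0
```

Converted, -0.006 m is -0.0075, -0.004 m is -0.005.

```bash
python3 nudge.py '[[0,[0.0025,-0.0075,0],0],[0,[0.0025,-0.0075,0],0],[0,[0.0013,-0.0075,0],0],[0,[0.0013,-0.005,0],0],[0,[0,0,0],0],[0,[0,0,0],0]]'; python3 nudge.py '[[0,[0,-0.0038,0],0],[0,[0,-0.0025,0],0],[0,[0,0,0],0]]'
```

```text
time: 4.9
tool_pos: [0.4925, -0.1312, 0.0943]
ee_rot: [-3.141, -0.001, 3.142]
wrist_force: [0.2, 0.3, -0.1]
width: 0.0004
finger_force: 0.0
time: 5.15
tool_pos: [0.4924, -0.136, 0.0942]
ee_rot: [3.141, -0.001, -3.141]
wrist_force: [-0.4, 0.5, -0.3]
width: 0.0003
finger_force: 0.2
```

Converted, -0.002 m is -0.0025, -0.001 m is -0.0013.

```bash
for i in 1; do :; done; python3 nudge.py '[[0,[0,-0.0025,0],0],[0,[0,-0.0013,0],0],[0,[0,0,0],0],[0,[0,0,0],0]]' | sed -n 2,4p; python3 nudge.py '[[0,[0,-0.0025,0],0],[0,[0,0,0],0],[0,[0,0,0],0]]' | sed -n 2,4p; python3 nudge.py '[[0,[0,-0.0025,0],0],[0,[0,0,0],0],[0,[0,0,0],0]]' | sed -n 2,4p
```

```text
tool_pos: [0.4928, -0.139, 0.0943]
ee_rot: [3.142, -0.0, -3.141]
wrist_force: [-1.3, 0.4, -0.8]
tool_pos: [0.4928, -0.1411, 0.0944]
ee_rot: [-3.141, 0.0, -3.142]
wrist_force: [-0.7, 0.5, 0.2]
tool_pos: [0.4928, -0.1416, 0.0944]
ee_rot: [3.139, -0.0, -3.141]
wrist_force: [-1.0, 5.5, 0.9]
```

Converted, -0.001 m is -0.0013.

```bash
python3 nudge.py '[[0,[0,-0.0013,0],0],[0,[0,0,0],0],[0,[0,0,0],0]]' | sed -n 1,4p; python3 - <<'E'
from bench import robot, monitor, workorder, snapshot
import cv2, numpy as np
a=snapshot("scene")["color"][225:325,280:440];b=snapshot("side")["color"][255:355,250:410]
i=np.vstack([cv2.resize(k,(480,300),interpolation=cv2.INTER_CUBIC) for k in (a,b)]);cv2.imwrite("pics/a3.png",cv2.convertScaleAbs(i,alpha=1.4))
E
```

```text
time: 6.23
tool_pos: [0.4928, -0.1417, 0.0944]
ee_rot: [3.137, -0.0, -3.14]
wrist_force: [-0.9, 6.7, 0.9]
```

View pics/a3.png

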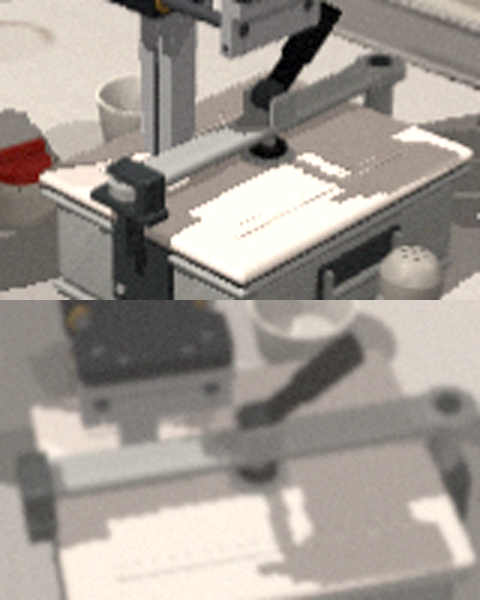

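The strap's end is inside the keeper in both views (scene part (125,185), side part (45,470)), along the middle of the lid and against the stop. The next move backs off, rises and goes above the lever.

Converted, -0.03 m is -0.0375, 0.012 m is 0.015.

```bash
python3 nudge.py '[[0,[0,0.0125,0],0],[0,[0,0.015,0],0],[0,[0,0.015,0],0],[0,[0,0,-0.0375],0],[0,[0,0,-0.0375],0],[0,[0,0,-0.0375],0],[0,[0,0,-0.0313],0],[0,[0,0,0],0],[0,[-0.0238,-0.0138,0],0],[0,[-0.0238,-0.0138,0],0],[0,[-0.0238,-0.0138,0],0],[0,[-0.0225,-0.0138,0],0],[0,[-0.0225,-0.0163,0],0],[0,[0,0,0],0],[0,[0,0,0],0]]'
```

```text
time: 7.58
tool_pos: [0.5856, -0.1665, 0.2077]
ee_rot: [3.141, -0.003, -3.142]
wrist_force: [0.1, 0.2, -0.1]
width: 0.0005
finger_force: 0.0
```

Converted, 0.018 m is 0.0225, 0.005 m is 0.0063.

```bash
python3 nudge.py '[[0,[0,0,0.0225],0],[0,[0,0,0.0225],0],[0,[0,0,0.0063],0],[0,[0,0,0.0063],0],[0,[0,0,0.0063],0],[0,[0,0,0.0063],0],[0,[0,0,0.0063],0],[0,[0,0,0],0]]'; python3 nudge.py '[[0,[0,0,0.0063],0],[0,[0,0,0.005],0],[0,[0,0,0.005],0],[0,[0,0,0.005],0],[0,[0,0,0],0],[0,[0,0,0],0]]'
```

```text
time: 8.25
tool_pos: [0.5871, -0.167, 0.1508]
ee_rot: [-3.14, 0.005, -3.141]
wrist_force: [1.4, -0.5, 3.7]
width: 0.0005
finger_force: 1.3
time: 8.75
tool_pos: [0.5878, -0.1673, 0.1342]
ee_rot: [-3.14, 0.006, -3.141]
wrist_force: [4.0, 0.1, 4.8]
width: 0.0004
finger_force: 2.3
```

Converted, 0.003 m is 0.0038.

```bash
python3 nudge.py '[[0,[0,0,0.0038],0],[0,[0,0,0.0038],0],[0,[0,0,0],0],[0,[0,0,0],0]]' | sed -n 2,4p; python3 nudge.py '[[0,[0,0,0.0025],0],[0,[0,0,0],0],[0,[0,0,0],0]]'| sed -n 2,4p;  python3 nudge.py '[[0,[0,0,0.0025],0],[0,[0,0,0],0],[0,[0,0,0],0]]'| sed -n 2,4p
```

```text
tool_pos: [0.588, -0.1673, 0.1278]
ee_rot: [-3.14, 0.007, -3.141]
wrist_force: [4.0, 0.2, 5.0]
tool_pos: [0.5883, -0.1673, 0.126]
ee_rot: [-3.14, 0.007, -3.141]
wrist_force: [4.2, -0.3, 5.2]
tool_pos: [0.5883, -0.1673, 0.1255]
ee_rot: [-3.14, 0.008, -3.141]
wrist_force: [2.7, 1.4, 10.2]
```

Converted, 0.002 m is 0.0025.

```bash
python3 nudge.py '[[0,[0,0,0.0025],0],[0,[0,0,0],0],[0,[0,0,0],0]]'| sed -n 2,4p;  python3 nudge.py '[[0,[0,0,0.0013],0],[0,[0,0,0],0],[0,[0,0,0],0]]'| sed -n 2,4p
```

```text
tool_pos: [0.5884, -0.1673, 0.1253]
ee_rot: [-3.139, 0.009, -3.141]
wrist_force: [1.3, 1.2, 15.2]
tool_pos: [0.5884, -0.1673, 0.1252]
ee_rot: [-3.139, 0.01, -3.141]
wrist_force: [0.4, 2.5, 17.9]
```

Hard against the stop at 125 mm and 18 N. I lift off and check.

Converted, -0.035 m is -0.0438, -0.03 m is -0.0375.

```bash
python3 nudge.py '[[0,[0,0,-0.0125],0],[0,[0,0,-0.0375],0],[0,[0,0,-0.0438],0],[0,[0,0,-0.0438],0],[0,[0.0375,0.025,0],0],[0,[0.0375,0.025,0],0],[0,[0.0375,0.025,0],0],[0,[0.0375,0.025,0],0],[0,[0,0,0],0],[0,[0,0,0],0]]'; python3 - <<'E'
from bench import robot, monitor, workorder, snapshot
import cv2, numpy as np
a=snapshot("scene")["color"][225:325,280:440];b=snapshot("side")["color"][255:355,250:410]
i=np.vstack([cv2.resize(k,(480,300),interpolation=cv2.INTER_CUBIC) for k in (a,b)]);cv2.imwrite("pics/a4.png",cv2.convertScaleAbs(i,alpha=1.4))
E
```

```text
time: 10.92
tool_pos: [0.464, -0.0861, 0.2281]
ee_rot: [-3.141, -0.001, -3.14]
wrist_force: [-0.3, -0.1, 1.0]
width: 0.0001
finger_force: 0.0
```

View pics/a4.png

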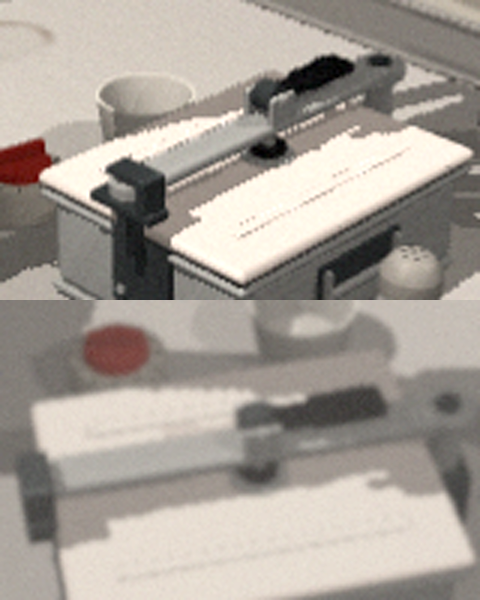

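The lever lies flat along the strap ((320,72) in the scene part). The strap end is still in the keeper ((125,185)), and the box, timer, ramekin and shaker have not moved.

```bash
python3 -c "
from bench import robot, monitor, workorder, snapshot
print(workorder.close_job())"
```

```text
the job is handed in; nothing more can be done
None
```

The clamp is closed and the job handed in at about 11 s: the strap was pushed home into the keeper, then the lever was pressed flat against its stop, and the box and the things beside it look unmoved in the pictures.

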